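# Park the sealer's rubber roller against the stop

## Robot

A 6-joint arm with a two-finger parallel gripper is mounted at the origin on the work surface; the furniture and walls round the work are solid. World frame = base frame: x ahead of the robot, y to its left, z up, the work surface at z = 0. Lengths are in m, angles in rad, forces in N, time in s.
With the tool pointing down it reaches from about 0.35 to 0.775 m from the base axis. Payload 5.5 kg.
Tool frame: the origin (TCP) lies at the very end of the fingers, on their centre line; the grasp point (between the pads) lies 19 mm behind it; z points along the fingers, y is the line along which they close (so a half turn about z gives the same grasp; the last joint's range is limited). The gripper opens to 85 mm and grips with 20 to 120 N. Pads are 22 mm wide; open, the fingers measure 114 mm over their backs; the gripper's body (76 mm by 85 mm) begins 54 mm behind the grasp point. The pads swing forward as they close: fully open they stand 13 mm farther back than shut.
Start: joints at [-1.301, 0.313, 0.046, 1.304, 0, 1.431], TCP at [0.229, -0.527, 0.231] pointing down, gripper open.
Joint ranges: [-2.76, 2.76], [-0.86, 1.69], [-1.03, 1.26], [-2.2, 2.34], [-1.47, 1.5], [-3.14, 3.14]. Speed limits (rad/s): [2.57, 2.57, 3.14, 3.14, 3.14, 3.14].

## Interface

Orientations are given as a unit quaternion [w, x, y, z].
In Python, from workcell import env, cams, ticket, spotter gives the robot as it stands.
- The arm moves only by the tool jog_arm, never from a script. Its argument "increments" is a list that holds one entry, the list of rows, each a list of 7 numbers: the shift along the tool's x, y, z in units of 0.25 m (1.0 is 0.25 m), then the turn, a rotation vector about the tool's x, y, z in units of 180 degrees (1.0 is 180 degrees), then the closure in counts, from 0 (fully open) to 255 (shut). A call has 1 to 20 rows; each row shifts and turns the commanded pose from where the row before left it, along the tool's axes as they then stand; what a row does not reach is not made up. A row lasts 1/10 s, in which the tool goes at most 50 mm and 8.59 degrees, less where a joint would pass 70% of its speed; a pose out of reach is approached as far as the arm can. A call with a number of a shift or a turn outside -1 to 1 is refused whole. A call with a gripper value outside its range is refused whole. The fingers move at their own pace and stop on an object; "force" is the grip in N (left out, the last holds). Time passes only in rows, so rows that do not move let the fingers close. It gives the time, the measured TCP pose, the force, the opening and the grip force at its end, in the units of the state.
- env.get_state(): the state, without advancing time (a new reading comes with each control period).
- cams.read_camera(name): name is "side" or "top" or "wrist"; returns a dict with "pixels" (400x640x3 uint8, red, green, blue), "fx", "fy", "cx", "cy" (pixels), "k1" (the pictures are not rectified: a ray, as slopes to the right and down, at radius r is drawn at 1 + k1 r^2 times it, then the intrinsics apply), "xyz" and "attitude" of the camera in the world; the wrist camera has in their place "mount" (4x4, takes a point from camera to tool coordinates, whose origin is the TCP and whose axes are the flange's). Camera axes: x right, y down, z forward; pixel columns grow to the right and rows downward; lengths in m; the calibration is good to about 2 mm. A picture is of the moment at which its call begins: read the wrist's pose just before it. There is no depth.
- ticket.hand_in(): hands the job in; it is judged then, once.
Trained networks look in the newest picture that a camera, given by its name, has taken for a name from the list of things; names that differ only in an ending like _2 or _b are one class to them, and where a whole thing is asked for, a point or a joint stands for the part that bears it (a point fixed in the world has none). Each returns a list of dicts, best first, with "conf" (0 to 1); they miss things now and then, are a little off and sometimes report something else, mostly with a low value. They report only what shows in the picture. A call takes as long as a camera call.
- spotter.find_in(target, camera): "uv" ([column, row] in pixels, amid what is visible of it).
- spotter.cut_out(target, camera): "region" (400x640 bool, what is visible of it) and "uv" ([column, row] in pixels, amid what is visible of it).
- spotter.landmark_of(target, camera): "uv" ([column, row] in pixels: a listed point, or the origin of a listed thing).
The state is a dict: "clock": time; "joint_pos": joint angles; "qvel": joint speeds; "tau": joint torques, N m; "tcp_pos": TCP position; "orientation": TCP orientation; "wrist_force": force on the tool from outside, world axes, zero at the start; "ft_torque": the same for the moment, N m; "finger_gap": finger opening in m; "grip_force": force on a finger pad.
Only numpy, scipy, OpenCV 4.12 (cv2) and the standard library are available. Lean on these libraries where they do the work, as an engineer would, in place of code of your own. Each camera call takes 0.05 s, during which the arm holds its last target. There are 200 camera calls.

## Task

The sealing machine's black rubber roller has been left loose on this round table, which has no rim. Roll it along the table with the hand, without lifting it, until it rests along the front of the aluminium stop strip, then let go of it. Leave the cardboard film core beside it where it is.

Things in the scene. Friction and masses are not known exactly. Their poses are not given: they have to be found in the camera images.
- rubber_roller: The roller to park: lying cylinder, black rubber sleeve 44 mm in diameter and 104 mm long, a 16 mm steel stub 10 mm long at each end; about 0.25 kg. Origin on its axis at mid length, 22 mm above the table; y along the cylinder, x and z turn as it rolls (z up at the start). Friction about 0.6: pushed from behind at axis height it rolls, and soon stops when the push ends.
- stop_strip: Fixed aluminium angle beyond the two cylinders, 280 mm long, 36 mm high: an upright 4 mm plate facing the robot, a screwed flange behind it (25 mm deep in all). Origin at table height, mid length of the front face. y runs along the strip, x points away from the robot, square to the face. A roller touching the face has its axis at x = -22 mm in this frame.
- film_core: To be left alone: a loose, empty brown cardboard tube, 44 mm in diameter, 124 mm long, about 0.08 kg, lying on the table beside the roller, roughly end to end with it (35 to 70 mm between their ends), either one on the left; both are within about 10 degrees of the strip's direction. Origin on its axis at mid length, 22 mm above the table; y along the tube.

How it is judged:
On the way:
1. the roller has turned at least most of half a turn about its axis (rolled, not just slid) (angle between rubber_roller's own z axis and vertical above 2.2 rad).
At the end, for the whole second after the job is handed in: The rubber roller lies on the table along the front face of the stop strip, its axis at most 32 mm in front of the face (a gap of at most 10 mm), within about 10 degrees of the strip's direction and with its middle in front of the strip, at rest; the cardboard core is within 20 mm of where it lay (x of rubber_roller in the frame of stop_strip between -0.032 and -0.01 m and y of rubber_roller in the frame of stop_strip between -0.14 and 0.14 m and angle between the y axis of rubber_roller and the y axis of stop_strip, either way round below 0.18 rad and height (world z) of rubber_roller below 0.03 m and linear speed of rubber_roller below 0.02 m/s and distance of film_core from where it was at the start of the episode below 0.02 m); the robot touches nothing.
It fails at once if the roller is lifted off the table (more than 15 mm) (height (world z) of rubber_roller above 0.037 m).
It fails at once if the cardboard core is moved by more than 20 mm (distance of film_core from where it was at the start of the episode above 0.02 m).
It also fails if it takes over 32 s, if anything falls off the work surface, if the arm or the gripper's body presses on something with over 40 N, if the wrist force passes 120 N, or if a joint passes its speed limit or range.

## Working session

There is one attempt and no reset: what is moved stays moved. The work goes in short steps, Python scripts to look and compute and a tool call to move; the robot and the scene stay as the last step left them, time stands still between calls to the robot, and variables do not carry over. Pictures are saved under pics/ and viewed, at most 10 in all, crops included, and the job is handed in when it is done.

Besides the shell and the picture viewer there is one more tool, called after ">>>" by a JSON object that holds its "op" and its "data", one argument or row to a line. jog_arm: Moves the arm, as the interface text tells. Shifts and turns lie within -1 to 1; 1 stands for 0.25 m of shift or 180 degrees of turn. Its arguments: {"type":"object","properties":{"increments":{"type":"array"},"force":{"type":"number"}},"required":["increments"]}

```bash
mkdir -p pics; cat > h.py <<'E'
import numpy as np, cv2
from scipy.spatial.transform import Rotation as R
from workcell import env, cams, ticket, spotter
def rot(q): return R.from_quat([q[1],q[2],q[3],q[0]]).as_matrix()
def camrot(c):
    a=np.array(c["attitude"],float)
    return a if a.shape==(3,3) else rot(a)
def pose(c,st=None):
    if "mount" in c:
        T=np.eye(4);T[:3,:3]=rot(st["orientation"]);T[:3,3]=st["tcp_pos"];T=T@np.array(c["mount"]);return T[:3,:3],T[:3,3]
    return camrot(c),np.array(c["xyz"])
def ground(c,uv,z,st=None):
    uv=np.atleast_2d(np.array(uv,float))
    d=np.stack([(uv[:,0]-c["cx"])/c["fx"],(uv[:,1]-c["cy"])/c["fy"]],1);s=d.copy()
    for _ in range(20): s=d/(1+c["k1"]*(s**2).sum(1,keepdims=True))
    Rm,p=pose(c,st); w=np.c_[s,np.ones(len(s))]@Rm.T
    return p+w*((z-p[2])/w[:,2])[:,None]
def axis(region):
    r=cv2.minAreaRect(np.argwhere(region)[:,::-1].astype(np.float32)); b=cv2.boxPoints(r)
    e=[b[1]-b[0],b[2]-b[1]]
    if np.linalg.norm(e[0])>np.linalg.norm(e[1]): return (b[0]+b[3])/2,(b[1]+b[2])/2
    return (b[0]+b[1])/2,(b[2]+b[3])/2
def save(c,n): cv2.imwrite("pics/"+n,c["pixels"][:,:,::-1])
E
python3 - <<'E'
from h import *
st=env.get_state();print(st)
for n in("top","side"):
    c=cams.read_camera(n);save(c,n+"0.png");print(n,{k:v for k,v in c.items() if k!="pixels"})
    for t in("rubber_roller","film_core","stop_strip"):
        for d in spotter.cut_out(t,n)[:2]:
            a=axis(d["region"]);z=.036 if t=="stop_strip" else .022
            print(t,d["conf"],d["uv"],np.array(a).round(),ground(c,a,z).round(3).tolist())
        print([ (d["conf"],d["uv"],ground(c,d["uv"],0 if t=="stop_strip" else .022).round(3)) for d in spotter.landmark_of(t,n)[:1]])
E
```

```text
{'clock': 0.0, 'joint_pos': array([-1.30057442e+00,  3.13998677e-01,  4.49458201e-02,  1.30358428e+00,
       -2.42246500e-05,  1.43118246e+00]), 'qvel': array([ 0.00076264,  0.00035316,  0.00089823,  0.00076036, -0.00139204,
        0.00033579]), 'tau': array([ 4.14237311e-04, -4.80628109e+01,  2.98531687e+01,  1.92878558e-02,
       -1.50087935e-04, -9.81591938e-06]), 'tcp_pos': array([ 0.22895031, -0.52688457,  0.23039629]), 'orientation': array([-9.17650673e-04,  9.79077279e-01,  2.03486692e-01, -7.21498017e-05]), 'wrist_force': array([-0.5574022 , -0.70389248,  0.43576253]), 'ft_torque': array([-0.0506466 ,  0.06152751, -0.02657864]), 'grip_force': 0.0, 'finger_gap': 0.08527654573260268}
top {'fx': 388.7201315251292, 'fy': 388.7201315251292, 'cx': 321.9119442341577, 'cy': 206.22765832660204, 'k1': -0.0566234870798009, 'xyz': array([0.37463591, 0.21763056, 0.90111296]), 'attitude': array([-0.03926016,  0.7162162 , -0.69418006,  0.06005863])}
rubber_roller 0.7 [337.0, 241.1] [[311. 237.]
 [365. 244.]] [[0.428, 0.216, 0.022], [0.417, 0.093, 0.022]]
[(0.83, [340.6, 239.5], array([[0
[... 395 characters left out ...]
80692, 'cx': 321.05572467853955, 'cy': 208.50848871701305, 'k1': -0.032378774606241785, 'xyz': array([1.19717272, 0.29539704, 0.54651889]), 'attitude': array([-0.29575037,  0.58625723,  0.66547116, -0.35493987])}
rubber_roller 0.98 [306.3, 197.6] [[277. 196.]
 [340. 202.]] [[0.423, 0.088, 0.022], [0.429, 0.214, 0.022]]
[(0.69, [308.4, 199.0], array([[0.427, 0.152, 0.022]]))]
film_core 0.79 [396.6, 203.5] [[363. 199.]
 [429. 203.]] [[0.417, 0.256, 0.022], [0.417, 0.382, 0.022]]
[(0.84, [395.9, 202.8], array([[0.422, 0.319, 0.022]]))]
stop_strip 0.73 [337.2, 243.6] [[261. 239.]
 [423. 257.]] [[0.575, 0.095, 0.036], [0.592, 0.363, 0.036]]
[(0.61, [339.4, 249.8], array([[0.546, 0.225, 0.   ]]))]
```

View pics/top0.png

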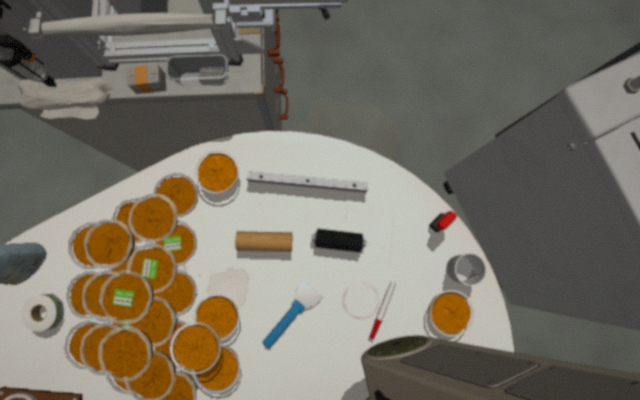

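View pics/side0.png

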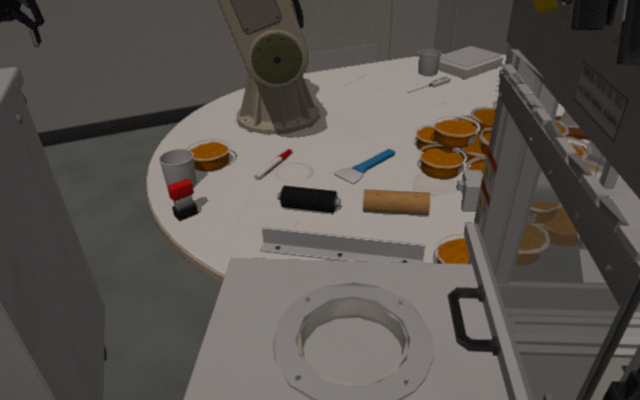

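>>> {"op": "jog_arm", "data": {
  "increments": [
    [[0, 0, 0, 0, 0, -0.047, 75], [0, 0, 0, 0, 0, -0.047, 75], [0, 0, 0, 0, 0, -0.047, 75], [0, 0, 0, 0, 0, -0.047, 75], [0, 0, 0, 0, 0, -0.047, 75], [0, 0, 0, 0, 0, -0.047, 75], [0, 0, 0, 0, 0, -0.047, 75], [0, 0, 0, 0, 0, -0.047, 75], [0, 0, 0, 0, 0, -0.047, 75], [0, 0, 0, 0, 0, -0.047, 75], [0, 0, 0, 0, 0, -0.047, 75], [0, 0, 0, 0, 0, -0.047, 75], [0, 0, 0, 0, 0, -0.047, 75], [0, 0, 0, 0, 0, -0.047, 75], [0, 0, 0, 0, 0, -0.047, 75], [0, 0, 0, 0, 0, -0.047, 75], [0, 0, 0, 0, 0, -0.047, 75], [0, 0, 0, 0, 0, -0.047, 75]]
  ]
}}

```text
clock: 2.5
tcp_pos: [0.2291, -0.5274, 0.2314]
orientation: [0.0, 0.034, 0.999, -0.0]
wrist_force: [0.2, 0.1, -0.2]
finger_gap: 0.0605
grip_force: 0.0
```

>>> {"op": "jog_arm", "data": {
  "increments": [
    [[-0.066, 0.136, 0, 0, 0, 0, 75], [-0.066, 0.136, 0, 0, 0, 0, 75], [-0.066, 0.136, 0, 0, 0, 0, 75], [-0.066, 0.136, 0, 0, 0, 0, 75], [-0.066, 0.136, 0, 0, 0, 0, 75], [-0.066, 0.136, 0, 0, 0, 0, 75], [-0.066, 0.136, 0, 0, 0, 0, 75], [-0.066, 0.136, 0, 0, 0, 0, 75], [-0.066, 0.136, 0, 0, 0, 0, 75], [-0.066, 0.136, 0, 0, 0, 0, 75], [0.03, 0.139, 0, 0, 0, 0, 75], [0.03, 0.139, 0, 0, 0, 0, 75], [0.03, 0.139, 0, 0, 0, 0, 75], [0.03, 0.139, 0, 0, 0, 0, 75], [0.03, 0.139, 0, 0, 0, 0, 75], [0.03, 0.139, 0, 0, 0, 0, 75], [0.03, 0.139, 0, 0, 0, 0, 75], [0.03, 0.139, 0, 0, 0, 0, 75], [0.03, 0.139, 0, 0, 0, 0, 75], [0.03, 0.139, 0, 0, 0, 0, 75]]
  ]
}}

```text
clock: 4.5
tcp_pos: [0.3693, 0.153, 0.2316]
orientation: [0.001, 0.037, 0.999, 0.0]
wrist_force: [0.5, 0.9, -0.7]
finger_gap: 0.06
grip_force: 0.0
```

```bash
cat > look.py <<'E'
from h import *
import sys
st=env.get_state();print(st["clock"],st["tcp_pos"].round(4),st["finger_gap"],np.round(st["wrist_force"],1))
M=rot(st["orientation"]);print("heading",np.arctan2(M[1,0],M[0,0]),"tilt",M[:,2].round(3))
for n in sys.argv[2:]:
    c=cams.read_camera(n);save(c,n+sys.argv[1]+".png")
    for t in("rubber_roller","film_core","stop_strip"):
        for d in spotter.cut_out(t,n)[:1]:
            a=axis(d["region"]);z=.036 if t=="stop_strip" else .022
            g=ground(c,a,z,st);e=g[1]-g[0]
            print(n,t,d["conf"],np.array(a).round().tolist(),g[:,:2].round(3).tolist(),g.mean(0)[:2].round(3),"ang",np.degrees(np.arctan2(-e[0],e[1])).round(1))
        print([ (d["conf"],d["uv"],ground(c,d["uv"],0 if t=="stop_strip" else .022,st).round(3)) for d in spotter.landmark_of(t,n)[:1]])
E
python3 look.py 1 wrist
```

```text
4.5 [0.3693 0.153  0.2316] 0.060008986870278724 [ 0.5  0.9 -0.7]
heading 3.0675534275675895 tilt [ 0.001  0.    -1.   ]
wrist rubber_roller 0.64 [[272.0, 220.0], [368.0, 220.0]] [[0.42, 0.092], [0.429, 0.216]] [0.424 0.154] ang -4.3
[(0.78, [323.9, 220.0], array([[0.425, 0.159, 0.022]]))]
wrist film_core 0.84 [[397.0, 209.0], [508.0, 200.0]] [[0.417, 0.254], [0.416, 0.397]] [0.417 0.326] ang 0.6
[(0.66, [448.9, 201.3], array([[0.412, 0.32 , 0.022]]))]
wrist stop_strip 0.87 [[280.0, 301.0], [385.0, 299.0]] [[0.53, 0.092], [0.539, 0.234]] [0.535 0.163] ang -3.6
[(0.59, [374.1, 288.1], array([[0.544, 0.226, 0.   ]]))]
```

View pics/wrist1.png

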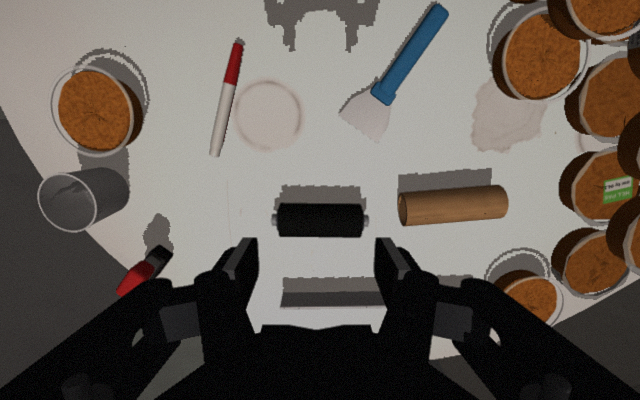

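The wrist view shows the black roller at about (320,220), the core at (452,205) and the strip behind the fingers at (330,300). The hand is parallel to the roller and behind it, so I lower it and push gently.

>>> {"op": "jog_arm", "data": {
  "increments": [
    [[0, 0, 0.149, 0, 0, 0, 75], [0, 0, 0.149, 0, 0, 0, 75], [0, 0, 0.149, 0, 0, 0, 75], [0, 0, 0.149, 0, 0, 0, 75], [0, 0, 0.149, 0, 0, 0, 75], [0, 0, 0.149, 0, 0, 0, 75], [0, 0, 0, 0, 0, 0, 75], [-0.02, 0, 0, 0, 0, 0, 75], [-0.02, 0, 0, 0, 0, 0, 75], [-0.02, 0, 0, 0, 0, 0, 75], [-0.02, 0, 0, 0, 0, 0, 75], [-0.02, 0, 0, 0, 0, 0, 75], [-0.02, 0, 0, 0, 0, 0, 75], [-0.02, 0, 0, 0, 0, 0, 75], [-0.02, 0, 0, 0, 0, 0, 75], [-0.02, 0, 0, 0, 0, 0, 75], [-0.02, 0, 0, 0, 0, 0, 75], [0, 0, 0, 0, 0, 0, 75]]
  ]
}}

```text
clock: 6.65
tcp_pos: [0.4206, 0.1478, 0.0078]
orientation: [0.0, 0.037, 0.999, 0.0]
wrist_force: [0.1, 0.5, -0.1]
finger_gap: 0.0602
grip_force: 0.0
```

```bash
python3 look.py 2 side top
```

```text
6.65 [0.4206 0.1478 0.0078] 0.060202943146731976 [ 0.1  0.5 -0.1]
heading 3.0673940675671867 tilt [ 0.001  0.    -1.   ]
side rubber_roller 0.74 [[273.0, 205.0], [337.0, 212.0]] [[0.455, 0.087], [0.464, 0.212]] [0.46 0.15] ang -4.2
[]
side film_core 0.67 [[363.0, 200.0], [429.0, 203.0]] [[0.419, 0.257], [0.417, 0.382]] [0.418 0.32 ] ang 0.9
[(0.56, [396.3, 201.3], array([[0.417, 0.32 , 0.022]]))]
side stop_strip 0.66 [[261.0, 239.0], [423.0, 257.0]] [[0.577, 0.095], [0.591, 0.363]] [0.584 0.229] ang -3.1
[(0.62, [338.3, 247.3], array([[0.539, 0.222, 0.   ]]))]
top rubber_roller 0.51 [[318.0, 211.0], [320.0, 231.0]] [[0.488, 0.203], [0.444, 0.196]] [0.466 0.2  ] ang 98.8
[]
top film_core 0.62 [[235.0, 242.0], [291.0, 242.0]] [[0.413, 0.387], [0.417, 0.261]] [0.415 0.324] ang -178.2
[(0.67, [264.3, 241.9], array([[0.414, 0.321, 0.022]]))]
top stop_strip 0.66 [[247.0, 176.0], [365.0, 188.0]] [[0.561, 0.365], [0.543, 0.098]] [0.552 0.231] ang 176.2
[(0.64, [304.3, 189.3], array([[0.541, 0.236, 0.   ]]))]
```

View pics/side2.png

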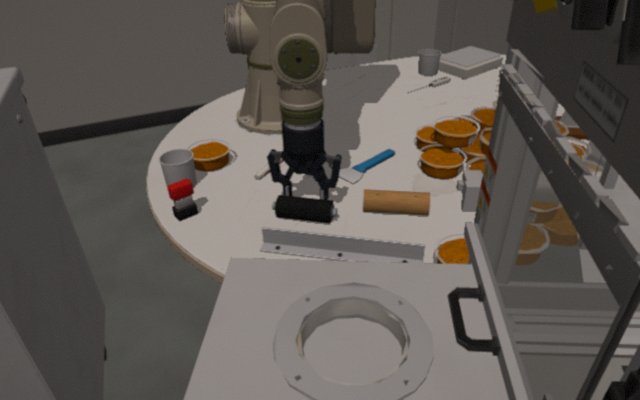

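The side view shows the roller at (305,208), parallel to the strip and ahead of the fingers, with the core unmoved at (396,202). I keep pushing.

>>> {"op": "jog_arm", "data": {
  "increments": [
    [[-0.02, 0, 0, 0, 0, 0, 75], [-0.02, 0, 0, 0, 0, 0, 75], [-0.02, 0, 0, 0, 0, 0, 75], [-0.02, 0, 0, 0, 0, 0, 75], [-0.02, 0, 0, 0, 0, 0, 75], [-0.02, 0, 0, 0, 0, 0, 75], [-0.02, 0, 0, 0, 0, 0, 75], [-0.02, 0, 0, 0, 0, 0, 75], [-0.015, 0, 0, 0, 0, 0, 75], [-0.012, 0, 0, 0, 0, 0, 75], [-0.01, 0, 0, 0, 0, 0, 75], [-0.01, 0, 0, 0, 0, 0, 75], [0, 0, 0, 0, 0, 0, 75]]
  ]
}}

```text
clock: 8.65
tcp_pos: [0.4715, 0.144, 0.0078]
orientation: [0.0, 0.037, 0.999, -0.0]
wrist_force: [-0.1, 0.2, 1.1]
finger_gap: 0.0602
grip_force: 0.0
```

```bash
python3 look.py 3 side; python3 -c "
import cv2;i=cv2.imread('pics/side3.png')[150:280,220:460];cv2.imwrite('pics/s3c.png',cv2.resize(i,None,fx=3,fy=3))"
```

```text
8.65 [0.4715 0.144  0.0078] 0.06020845015530975 [-0.1  0.2  1.1]
heading 3.0675062828283703 tilt [ 0. -0. -1.]
side rubber_roller 0.67 [[264.0, 217.0], [333.0, 224.0]] [[0.496, 0.08], [0.501, 0.208]] [0.498 0.144] ang -2.6
[(0.8, [297.4, 223.5], array([[0.507, 0.144, 0.022]]))]
side film_core 0.94 [[364.0, 201.0], [429.0, 204.0]] [[0.421, 0.259], [0.419, 0.382]] [0.42 0.32] ang 0.8
[(0.88, [397.5, 197.2], array([[0.403, 0.322, 0.022]]))]
side stop_strip 0.9 [[262.0, 240.0], [423.0, 257.0]] [[0.577, 0.097], [0.591, 0.363]] [0.584 0.23 ] ang -3.0
[(0.68, [338.6, 246.9], array([[0.538, 0.223, 0.   ]]))]
```

View pics/s3c.png

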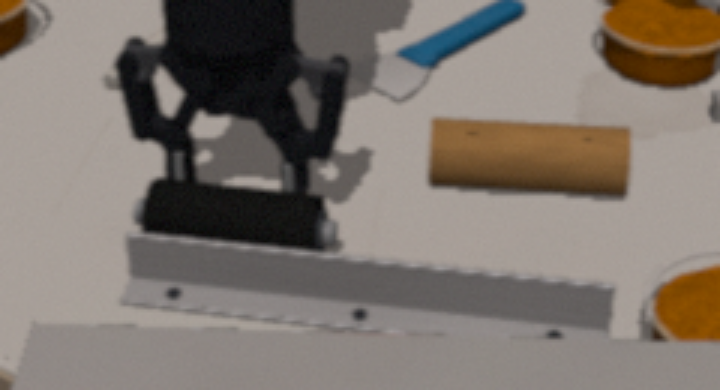

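The roller at crop (235,215) is parallel to the strip and near its face, and its middle lies in front of the strip. I go on in 1.5 to 2 mm steps until the force shows contact.

>>> {"op": "jog_arm", "data": {
  "increments": [
    [[-0.008, 0, 0, 0, 0, 0, 75], [-0.008, 0, 0, 0, 0, 0, 75], [-0.008, 0, 0, 0, 0, 0, 75], [-0.006, 0, 0, 0, 0, 0, 75], [0, 0, 0, 0, 0, 0, 75]]
  ]
}}

```text
clock: 9.5
tcp_pos: [0.4791, 0.1434, 0.0078]
orientation: [0.0, 0.037, 0.999, -0.0]
wrist_force: [0.1, -0.0, 0.1]
finger_gap: 0.0606
grip_force: 0.0
```

```bash
python3 look.py 4 side top|grep -v core
```

```text
9.5 [0.4791 0.1434 0.0078] 0.060557932335329405 [ 0.1 -0.   0.1]
heading 3.0674218352804745 tilt [ 0. -0. -1.]
[(0.92, [296.0, 227.3], array([[0.519, 0.144, 0.022]]))]
[(0.62, [396.8, 198.8], array([[0.408, 0.321, 0.022]]))]
side stop_strip 0.74 [[261.0, 239.0], [423.0, 257.0]] [[0.575, 0.095], [0.591, 0.364]] [0.583 0.229] ang -3.3
[(0.84, [341.3, 248.6], array([[0.542, 0.228, 0.   ]]))]
top rubber_roller 0.76 [[321.0, 204.0], [329.0, 190.0]] [[0.505, 0.197], [0.537, 0.178]] [0.521 0.187] ang -120.0
[]
[(0.92, [266.7, 238.6], array([[0.422, 0.316, 0.022]]))]
top stop_strip 0.73 [[247.0, 176.0], [331.0, 184.0]] [[0.561, 0.365], [0.548, 0.174]] [0.554 0.27 ] ang 176.4
[(0.89, [303.7, 188.1], array([[0.544, 0.237, 0.   ]]))]
```

>>> {"op": "jog_arm", "data": {
  "increments": [
    [[-0.006, 0, 0, 0, 0, 0, 75], [-0.006, 0, 0, 0, 0, 0, 75], [0, 0, 0, 0, 0, 0, 75]]
  ]
}}

```text
clock: 10.5
tcp_pos: [0.482, 0.1432, 0.0078]
orientation: [0.0, 0.037, 0.999, -0.0]
wrist_force: [0.3, 0.2, -0.0]
finger_gap: 0.0605
grip_force: 0.0
```

>>> {"op": "jog_arm", "data": {
  "increments": [
    [[-0.006, 0, 0, 0, 0, 0, 75], [0, 0, 0, 0, 0, 0, 75]]
  ]
}}

```text
clock: 10.7
tcp_pos: [0.4834, 0.1431, 0.0078]
orientation: [0.0, 0.037, 0.999, -0.0]
wrist_force: [-0.1, 1.3, -1.3]
finger_gap: 0.0606
grip_force: 0.0
```

```bash
python3 look.py 5 side|grep -v core; python3 -c "
import cv2;i=cv2.imread('pics/side5.png')[150:280,220:460];cv2.imwrite('pics/s5c.png',cv2.resize(i,None,fx=3,fy=3))"
```

```text
10.7 [0.4834 0.1431 0.0078] 0.060553367499155804 [-0.1  1.3 -1.3]
heading 3.06753162921589 tilt [ 0. -0. -1.]
side rubber_roller 0.97 [[263.0, 219.0], [332.0, 226.0]] [[0.501, 0.08], [0.509, 0.207]] [0.505 0.143] ang -3.8
[(0.9, [295.6, 227.8], array([[0.52 , 0.144, 0.022]]))]
[(0.95, [396.2, 203.8], array([[0.426, 0.32 , 0.022]]))]
side stop_strip 0.94 [[262.0, 240.0], [423.0, 256.0]] [[0.577, 0.097], [0.588, 0.363]] [0.583 0.23 ] ang -2.5
[(0.94, [341.1, 252.8], array([[0.554, 0.229, 0.   ]]))]
```

View pics/s5c.png

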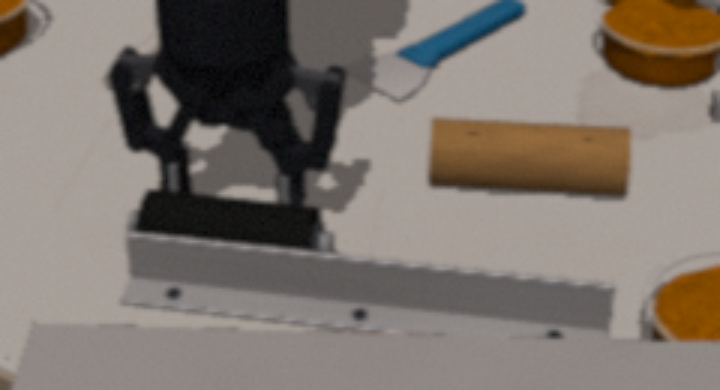

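The roller at crop (230,220) is now partly hidden by the strip's top edge, so it is close. There is still no contact force, so I push on in 1 mm steps.

>>> {"op": "jog_arm", "data": {
  "increments": [
    [[-0.006, 0, 0, 0, 0, 0, 75], [0, 0, 0, 0, 0, 0, 75]]
  ]
}}

```text
clock: 11.25
tcp_pos: [0.4849, 0.143, 0.0078]
orientation: [0.0, 0.037, 0.999, -0.0]
wrist_force: [-0.3, -0.2, -0.2]
finger_gap: 0.0603
grip_force: 0.0
```

>>> {"op": "jog_arm", "data": {
  "increments": [
    [[-0.006, 0, 0, 0, 0, 0, 75], [0, 0, 0, 0, 0, 0, 75]]
  ]
}}

```text
clock: 11.45
tcp_pos: [0.4864, 0.1429, 0.0078]
orientation: [0.0, 0.037, 0.999, -0.0]
wrist_force: [0.2, 0.2, -0.4]
finger_gap: 0.0604
grip_force: 0.0
```

>>> {"op": "jog_arm", "data": {
  "increments": [
    [[-0.004, 0, 0, 0, 0, 0, 75], [0, 0, 0, 0, 0, 0, 75]]
  ]
}}

```text
clock: 11.65
tcp_pos: [0.4866, 0.1428, 0.0077]
orientation: [-0.001, 0.037, 0.999, -0.0]
wrist_force: [-1.4, -0.1, 1.9]
finger_gap: 0.0604
grip_force: 0.9
```

>>> {"op": "jog_arm", "data": {
  "increments": [
    [[-0.004, 0, 0, 0, 0, 0, 75], [0, 0, 0, 0, 0, 0, 75]]
  ]
}}

```text
clock: 11.85
tcp_pos: [0.4868, 0.1428, 0.0075]
orientation: [-0.001, 0.037, 0.999, -0.0]
wrist_force: [-5.3, 0.6, 3.6]
finger_gap: 0.0601
grip_force: 2.7
```

The force on the fingers now shows firm contact with the strip. I back off, slowly at first, then lift.

>>> {"op": "jog_arm", "data": {
  "increments": [
    [[0.004, 0, 0, 0, 0, 0, 75], [0.004, 0, 0, 0, 0, 0, 75], [0.008, 0, 0, 0, 0, 0, 75], [0.02, 0, 0, 0, 0, 0, 75], [0.04, 0, 0, 0, 0, 0, 75], [0.06, 0, 0, 0, 0, 0, 75], [0.08, 0, 0, 0, 0, 0, 75], [0.1, 0, 0, 0, 0, 0, 75], [0, 0, -0.12, 0, 0, 0, 75], [0, 0, -0.15, 0, 0, 0, 75], [0, 0, -0.15, 0, 0, 0, 75], [0, 0, -0.15, 0, 0, 0, 75], [0, 0, -0.15, 0, 0, 0, 75], [0.1, 0, 0, 0, 0, 0, 75], [0, 0, 0, 0, 0, 0, 75], [0, 0, 0, 0, 0, 0, 75]]
  ]
}}

```text
clock: 13.45
tcp_pos: [0.3837, 0.1505, 0.1876]
orientation: [0.0, 0.037, 0.999, -0.0]
wrist_force: [0.2, -0.0, -0.7]
finger_gap: 0.0606
grip_force: 0.0
```

```bash
python3 look.py 6 side wrist; python3 -c "
import cv2;i=cv2.imread('pics/side6.png')[150:280,220:460];cv2.imwrite('pics/s6c.png',cv2.resize(i,None,fx=3,fy=3))"
```

```text
13.45 [0.3837 0.1505 0.1876] 0.06057826866467502 [ 0.2 -0.  -0.7]
heading 3.0680346703187142 tilt [ 0.001 -0.    -1.   ]
side rubber_roller 0.91 [[263.0, 220.0], [330.0, 227.0]] [[0.503, 0.08], [0.51, 0.205]] [0.507 0.143] ang -3.2
[(0.74, [294.4, 228.4], array([[0.522, 0.142, 0.022]]))]
side film_core 0.86 [[363.0, 200.0], [429.0, 204.0]] [[0.42, 0.257], [0.418, 0.382]] [0.419 0.32 ] ang 0.8
[(0.59, [397.4, 203.6], array([[0.425, 0.322, 0.022]]))]
side stop_strip 0.86 [[262.0, 239.0], [423.0, 256.0]] [[0.576, 0.096], [0.591, 0.364]] [0.583 0.23 ] ang -3.2
[(0.6, [341.1, 251.5], array([[0.55 , 0.228, 0.   ]]))]
wrist rubber_roller 0.59 [[269.0, 295.0], [372.0, 295.0]] [[0.516, 0.083], [0.525, 0.209]] [0.52  0.146] ang -4.3
[(0.97, [321.2, 296.5], array([[0.522, 0.146, 0.022]]))]
wrist film_core 0.85 [[409.0, 209.0], [538.0, 196.0]] [[0.418, 0.253], [0.415, 0.4]] [0.416 0.327] ang 1.3
[(0.72, [470.2, 204.7], array([[0.419, 0.322, 0.022]]))]
wrist stop_strip 0.66 [[277.0, 315.0], [386.0, 310.0]] [[0.535, 0.092], [0.537, 0.223]] [0.536 0.157] ang -1.0
[(0.91, [385.6, 297.7], array([[0.545, 0.23 , 0.   ]]))]
```

View pics/s6c.png

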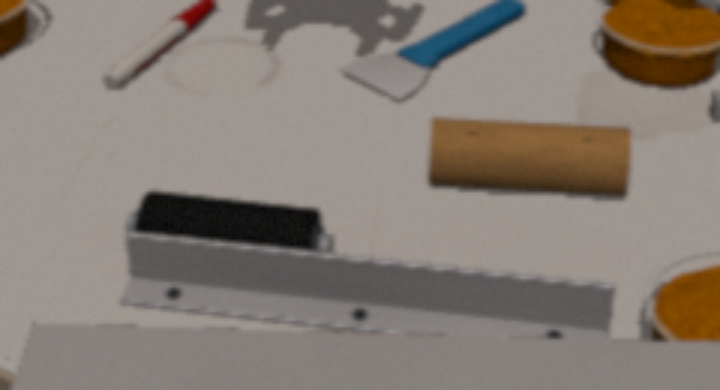

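View pics/wrist6.png

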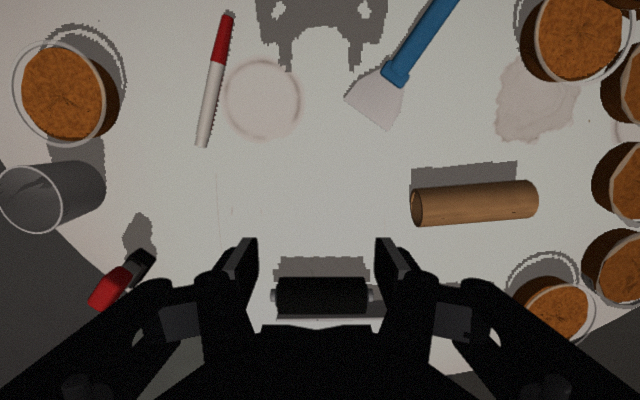

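The roller lies at wrist pixel (320,295), against the strip's face and parallel to it. The core is unmoved at about (475,203), and the hand is clear.

```bash
python3 -c "
from workcell import ticket;print(ticket.hand_in())"
```

```text
the job is handed in; nothing more can be done
None
```

I rolled the roller about 96 mm along the table until it rested against the stop strip's front face, then let go of it; the cardboard core did not visibly move, and the job was handed in at about 13.5 s, with no verdict returned.

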